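# Lock the filter hatch with its quarter-turn dial

### The arm

A 6-joint arm with a two-finger parallel gripper is mounted at the origin on the work surface. World frame = base frame: x ahead of the robot, y to its left, z up, the work surface at z = 0. Lengths are in mm, angles in rad, forces in N, time in s.
With the tool pointing down it reaches from about 300 to 775 mm from the base axis. Payload 14.6 kg.
Tool frame: the origin (TCP) lies midway between the tips of the shut fingers; the grasp point (between the pads) lies manip.grasp_offset behind it (manip.grasp_offset is the distance from the TCP to the grasp point, in mm); z points along the fingers, y is the direction in which the jaws open and shut (so a half turn about z gives the same grasp; the last joint's range is limited). The gripper opens to 94 mm and grips with 3 to 60 N. Pads are 16 mm wide; open, the fingers measure 119 mm over their backs; the gripper's body (75 mm by 177 mm) begins 78 mm behind the grasp point.
Start: joints at [1.177, 0.3, 1.521, -0, 1.321, -0.067], TCP at [176.555, 520.881, 172.246] pointing down, gripper open.
Joint ranges: [-3.03, 3.03], [-0.79, 2.21], [0.23, 2.52], [-1.04, 4.18], [0, 3.07], [-2.55, 2.55]. Speed limits (rad/s): [2.22, 2.22, 2.57, 3.14, 3.14, 3.14].

### API

Orientations are given as [roll, pitch, yaw] about the fixed x, y, z axes, in that order (R = Rz(yaw) Ry(pitch) Rx(roll)).
In Python, from cell import monitor, vision, order, manip gives the robot as it stands.
- The arm moves only by the shell command python3 -m jog 'ROWS' [FORCE]. ROWS is JSON, a list of rows, each a list of 7 numbers: the shift along the tool's x, y, z in cm, then the turn, a rotation vector about the tool's x, y, z in rad, then the opening in per cent of the stroke, from 0 (shut) to 100 (fully open). In form: [[tx, ty, tz, rx, ry, rz, jaw], ...]. A call has 1 to 8 rows; each row shifts and turns the commanded pose from where the row before left it, along the tool's axes as they then stand; what a row does not reach is not made up. A row lasts 1/10 s, in which the tool goes at most 50 mm and 8.59 degrees, less where a joint would pass 70% of its speed; a pose out of reach is approached as far as the arm can. A call is refused whole if a number of a shift passes 5 or a number of a turn 0.15, either way. A call with a gripper value outside its range is refused whole. The fingers move at their own pace and stop on an object; FORCE is the grip in N (left out, the last holds). Time passes only in rows, so rows that do not move let the fingers close. It gives the time, the measured TCP pose, the force and the opening at its end, in the units of the state.
- monitor.read_state(): the state, without advancing time (a new reading comes with each control period).
- vision.camera(name): name is "side" or "top"; returns a dict with "color" (480x640x3 uint8, blue, green, red), "fx", "fy", "cx", "cy" (pixels), "distortion" ([k1, k2, p1, p2, k3] as OpenCV has them; the pictures are not rectified), "cam_to_world" (4x4, takes a point from camera to world coordinates). Camera axes: x right, y down, z forward; pixel columns grow to the right and rows downward; lengths in mm; the calibration is good to about 2 mm. A picture is of the moment at which its call begins. There is no depth.
- order.sign_off(): hands the job in, once; it reports no verdict.
The state is a dict: "clock": time; "joints": joint angles; "qd": joint speeds; "effort": joint torques, N m; "eef_pos": TCP position; "eef_rot": TCP orientation; "wrist_force": force on the tool from outside, world axes, zero at the start; "moment": the same for the moment, N m; "finger_gap": finger opening in mm.
Only numpy, scipy, OpenCV 4.12 (cv2) and the standard library are available. Lean on these libraries where they do the work, as an engineer would, in place of code of your own. Each camera call takes 0.05 s, during which the arm holds its last target.

### The job

One of the two filter units on the bench has its hatch standing ajar, with its dial unlocked. With closed fingertips set in the slot of that dial, push the hatch fully down and turn the dial clockwise a quarter turn to its stop, so that the hatch stays shut, then move clear. Do not lift the hatch, leave the other unit locked, and do not pick up or shift the labware standing about.

Things in the scene. Friction and masses are not known exactly. Their poses are not given: they have to be found in the camera images.
- unit_a: the unit with the ajar hatch, twin of unit_b: 270 (x) x 190 (y) x 85 mm high white filter unit, fixed to the bench; origin: centre of its underside; x points from its front (robot side) to its rear. Its top is a grey hatch 196 x 184 x 6 mm, from the front edge back to a hinge at x +65, z 85 mm; behind that a flat deck, z 85 mm
- unit_b: the unit already locked, twin of unit_a: 270 (x) x 190 (y) x 85 mm high white filter unit, fixed to the bench; origin: centre of its underside; x points from its front (robot side) to its rear. Its top is a grey hatch 196 x 184 x 6 mm, from the front edge back to a hinge at x +65, z 85 mm; behind that a flat deck, z 85 mm
- unit_a_slot (a point): centre of the slot floor, on the dial's axis; at x -50, y 0, z 94 mm of the unit when shut, z axis up. Dial: 107 mm disc inside a bezel ring on the hatch (123 mm outside, top 13 mm above the slot floor). The slot crosses the whole dial along this point's y: 40 mm wide, 12 mm deep, flat floor. Set closed fingertips in it about 30 mm off the axis and swing them round the axis (ajar: 7 mm higher)
- unit_b_slot (a point): the same point on the locked unit's dial: centre of its slot floor; slot along this point's y
- unit_a_dial (a joint): turn of the ajar unit's dial, rad: 0 = slot along the unit's y, open; grows clockwise from above to a hard stop at 1.571 = slot along the unit's x, locked. Friction 0.08 N m, stays where left. A tongue turns with it under the hatch; over about the last 0.25 rad it slips under a strike only while the hatch is pressed fully down, then keeps it down
- unit_a_hatch (a joint): opening of the ajar hatch, rad: 0 = fully down (hard stop); a seal spring lifts it to about 0.065 (front edge 13 mm up). About 7 N down on the slot floor shuts it; it springs up again unless locked. Locked, it rests at about 0.013
- unit_b_dial (a joint): turn of the other dial, same meaning; starts locked at about 1.55 and must stay so
- unit_b_hatch (a joint): opening of the other hatch, same meaning; starts shut
- unit_a_edge (a point): middle of the front edge of the ajar hatch, on its upper face
- jar: closed jar, 36 mm diameter, 50 mm high, standing on the rear deck of either filter unit; origin at the centre of its underside; a bystander
- vial: amber vial, 26 mm diameter, 50 mm high, standing on the rear deck of the other one; origin at the centre of its underside; a bystander
- bottle: small amber bottle, 32 mm diameter, 70 mm high, standing between the two filter units; origin at the centre of its underside; a bystander
- beaker: glass beaker, 68 mm diameter, 85 mm high, on the bench in front of the units, to the left; origin at the centre of its underside; a bystander
- dish: shallow white dish, 84 mm diameter, 16 mm high, at the left of the bench; origin at the centre of its underside; a bystander
- screwdriver: screwdriver, 170 mm long, lying on the bench between the robot and the units; origin at the centre of its underside as it lies; a bystander
- wash_bottle: white wash bottle, 64 mm diameter, 160 mm high, at the right of the bench; origin at the centre of its underside; a bystander

How it is judged:
By the outcome, as a careful person would: the job done as asked, in the order asked, and still so for the second after the job is handed in, with the robot touching nothing.
It also fails if it takes over 42 s, if anything falls off the work surface, if the arm or the gripper's body presses on something with over 40 N, if the wrist force passes 120 N, or if a joint passes its speed limit or range.

## Working session

There is one attempt and no reset: what is moved stays moved. The work goes in short steps, Python scripts to look and compute and a shell command to move; the robot and the scene stay as the last step left them, time stands still between calls to the robot, and variables do not carry over. Pictures are saved under pics/ and viewed, and the job is handed in when it is done.

```bash
ls; mkdir -p pics
python3 - <<'E'
from cell import monitor, vision, order, manip
import cv2
print(monitor.read_state()); print(manip.grasp_offset)
for n in("side","top"):
    c=vision.camera(n); cv2.imwrite(f"pics/{n}0.png",c["color"]); print(n,{k:v for k,v in c.items() if k!="color"})
E
```

```text
pics
{'clock': 0.0, 'joints': array([ 1.17738543e+00,  3.00457982e-01,  1.52161530e+00,  7.18621442e-06,
        1.32068584e+00, -6.65770892e-02]), 'qd': array([ 4.98216104e-04,  1.88675485e-05,  1.37859685e-03,  1.65609667e-03,
       -1.06749070e-03, -3.87563170e-05]), 'effort': array([ 2.74908211e-05, -5.31808627e+01, -3.52736020e+01,  7.08492519e-02,
        2.44693703e-02, -7.76912998e-05]), 'eef_pos': array([176.44429018, 520.59992208, 171.67907054]), 'eef_rot': array([-3.14042923e+00, -8.45479612e-05,  2.81475701e+00]), 'wrist_force': array([ 0.51706421, -0.72516454,  0.34387272]), 'moment': array([ 0.02747284, -0.02458781,  0.0003685 ]), 'finger_gap': 94.22137064033822}
18.8
side {'fx': 454.1239953108266, 'fy': 454.1239953108266, 'cx': 320.8350540453147, 'cy': 242.53312049377232, 'distortion': array([-0.01128867,  0.        ,  0.        ,  0.        ,  0.        ]), 'cam_to_world': array([[ 9.94295829e-01, -7.00088162e-02,  8.04647148e-02,
         4.50846078e+02],
       [-1.05805883e-01, -7.42575528e-01,  6.61352176e-01,
        -6.83126570e+02],
       [ 1.34506451e-02, -6.66093350e-01, -7.45747095e-01,
         8.68907048e+02],
       [ 0.00000000e+00,  0.00000000e+00,  0.00000000e+00,
         1.00000000e+00]])}
top {'fx': 539.9808459703739, 'fy': 539.9808459703739, 'cx': 322.9149364070686, 'cy': 238.0216365303296, 'distortion': array([-0.14796322,  0.        ,  0.        ,  0.        ,  0.        ]), 'cam_to_world': array([[-2.34476994e-02, -9.94405420e-01,  1.02995464e-01,
         4.06430836e+02],
       [-9.99593732e-01,  2.49897471e-02,  1.37070756e-02,
        -1.29372777e+01],
       [-1.62042209e-02, -1.02632221e-01, -9.94587377e-01,
         1.23881697e+03],
       [ 0.00000000e+00,  0.00000000e+00,  0.00000000e+00,
         1.00000000e+00]])}
```

View pics/top0.png

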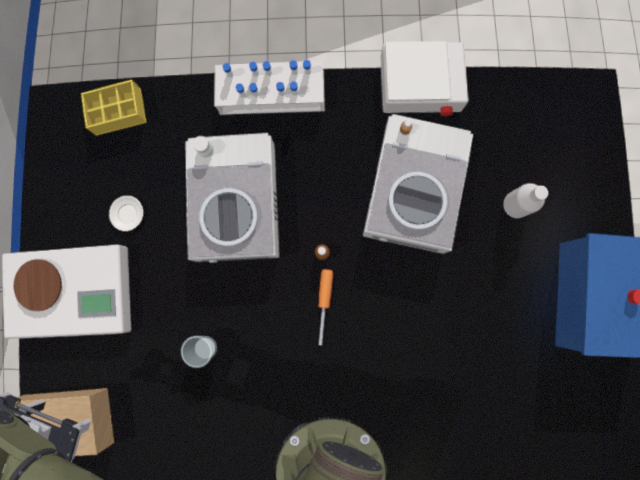

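View pics/side0.png

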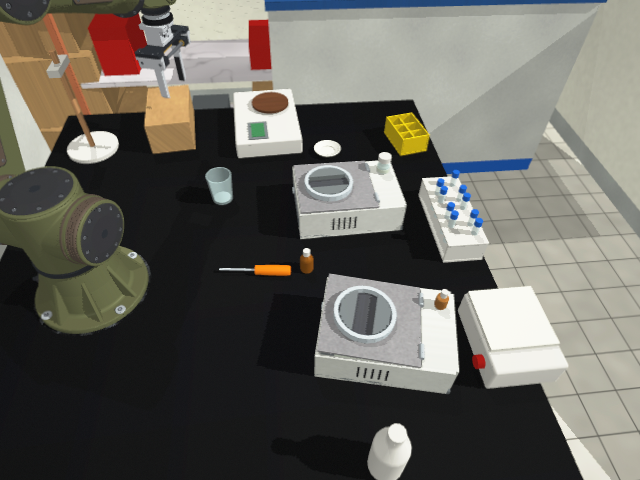

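The top view shows the right-hand unit (dial near (418,200)) with its slot crosswise, so it is unlocked. The left-hand unit (dial near (228,217)) has its slot front to back, so it is locked. The right-hand one is therefore unit_a. Next I enlarge it.

Run:
```python
import cv2
a=cv2.imread("pics/top0.png")[105:260,350:490]; cv2.imwrite("pics/topc.png",cv2.resize(a,None,fx=3.8,fy=3.8,interpolation=cv2.INTER_CUBIC))
a=cv2.imread("pics/side0.png")[265:405,305:475]; cv2.imwrite("pics/sidec.png",cv2.resize(a,None,fx=4,fy=4,interpolation=cv2.INTER_CUBIC))
```

```text
(no output)
```

View pics/topc.png

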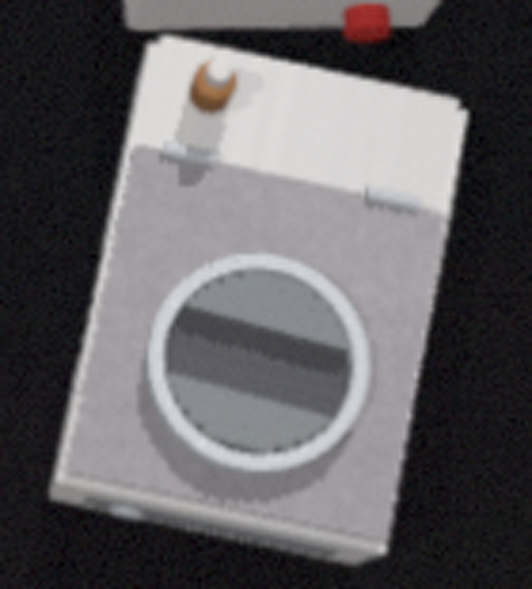

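View pics/sidec.png

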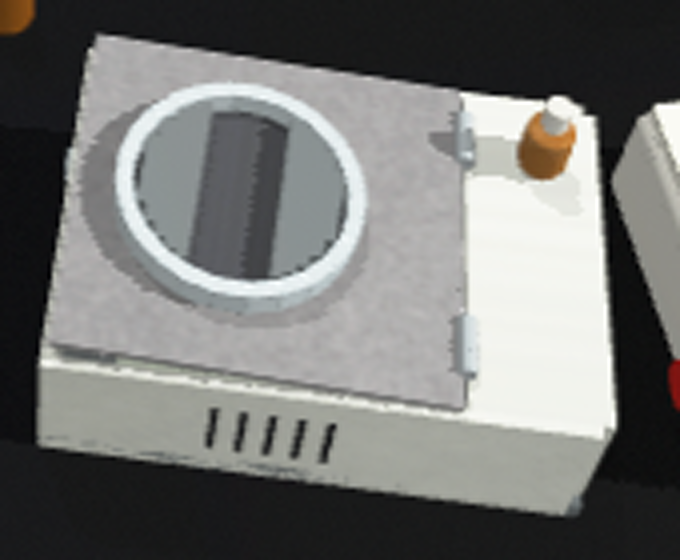

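Top crop: ring centre at about (418.2,200.4), rear deck corners at about crop (155,38) and (467,108), hinge line from (135,148) to (447,213). Side crop: ring centre at about (241,190), rear corners at (612,432) and (597,117). I fit the unit pose from these.

```bash
cat > h.py <<'E'
import numpy as np, cv2
from cell import monitor, vision
from scipy.optimize import least_squares
C={n:vision.camera(n) for n in("top","side")}
def proj(n,P):
    c=C[n]; M=np.linalg.inv(c["cam_to_world"]); K=np.array([[c["fx"],0,c["cx"]],[0,c["fy"],c["cy"]],[0,0,1]])
    r,_=cv2.Rodrigues(M[:3,:3]); return cv2.projectPoints(np.array(P,float).reshape(-1,1,3),r,M[:3,3],K,c["distortion"])[0].reshape(-1,2)
def world(p,U):
    x,y,t=p; U=np.array(U,float).reshape(-1,3); c,s=np.cos(t),np.sin(t)
    return np.c_[x+c*U[:,0]-s*U[:,1],y+s*U[:,0]+c*U[:,1],U[:,2]]
E
cat > fit.py <<'E'
from h import *
T=lambda u,v:(350+u/3.8-.4,105+v/3.8-.4)
S=lambda u,v:(305+u/4-.4,265+v/4-.4)
obs=[("top",(-50,0,114),T(259,362)),("side",(-50,0,114),S(241,190)),
("top",(135,95,85),T(155,38)),("top",(135,-95,85),T(467,108)),
("side",(135,-95,85),S(612,432)),("side",(135,95,85),S(597,117)),
("top",(-131,92,104),T(60,478)),("top",(-131,-92,104),T(388,548)),
("side",(-131,92,104),S(97,36)),("side",(-131,-92,104),S(48,348))]
def f(p): return np.concatenate([proj(n,world(p,U))[0]-o for n,U,o in obs])
r=least_squares(f,[600,-180,-.2],x_scale=[100,100,1],loss='soft_l1')
print(r.x); print(f(r.x).reshape(-1,2).round(1)); print("slot",world(r.x,[-50,0,101]))
E
python3 fit.py
```

```text
[ 6.45414532e+02 -2.12721391e+02 -2.42880575e-01]
[[ 0.4  1. ]
 [-1.3 -1.3]
 [-0.1 -0.8]
 [ 1.1 -0.7]
 [ 0.6  2.1]
 [-1.2 -2.3]
 [ 2.  -1.2]
 [ 0.4 -1. ]
 [-0.4 -1. ]
 [-0.5 -1.9]]
slot [[ 596.88207087 -200.69640863  101.        ]]
```

```bash
python3 -m jog '[[0,0,-0.5,0,0,0.148,0],[0,0,-0.5,0,0,0.148,0],[0,0,-0.5,0,0,0.148,0],[0,0,-0.5,0,0,0.148,0],[0,0,-0.5,0,0,0.148,0],[0,0,-0.5,0,0,0.148,0],[0,0,-0.5,0,0,0.148,0],[0,0,-0.5,0,0,0.148,0]]' 20
python3 -m jog '[[0,0,0,0,0,0.148,0],[0,0,0,0,0,0.148,0]]'
cat > go.py <<'E'
import sys,numpy as np
from cell import monitor
from scipy.spatial.transform import Rotation as R
s=monitor.read_state(); Rm=R.from_euler('xyz',s["eef_rot"])
t=np.array([float(v) for v in sys.argv[1:4]]); yaw=float(sys.argv[4])
print("pos",s["eef_pos"].round(1),"rpy",s["eef_rot"].round(3),"gap",round(s["finger_gap"],1),"F",s["wrist_force"].round(1),"t",s["clock"])
print("shift cm",(Rm.inv().apply(t-s["eef_pos"])/10).round(2),"rotvec",(Rm.inv()*R.from_euler('xyz',[np.pi,0,yaw])).as_rotvec().round(3))
E
python3 go.py 589.7 -229.8 200 1.328
```

```text
clock: 1.0
eef_pos: [176.5, 520.8, 212.3]
eef_rot: [-3.141, 0.0, 1.625]
wrist_force: [0.2, 0.5, 1.0]
finger_gap: 33.6
clock: 1.2
eef_pos: [176.5, 520.8, 212.2]
eef_rot: [-3.142, 0.0, 1.329]
wrist_force: [-0.4, 0.4, 0.2]
finger_gap: 17.3
pos [176.5 520.8 212.2] rpy [-3.142  0.     1.329] gap 17.3 F [-0.4  0.4  0.2] t 1.2
shift cm [-62.97  58.11   1.23] rotvec [-0.     0.     0.001]
```

```bash
python3 -m jog '[[-2.86,2.64,0,0,0,0,0],[-2.86,2.64,0,0,0,0,0],[-2.86,2.64,0,0,0,0,0],[-2.86,2.64,0,0,0,0,0],[-2.86,2.64,0,0,0,0,0],[-2.86,2.64,0,0,0,0,0],[-2.86,2.64,0,0,0,0,0],[-2.86,2.64,0,0,0,0,0]]'
python3 -m jog '[[-2.86,2.64,0,0,0,0,0],[-2.86,2.64,0,0,0,0,0],[-2.86,2.64,0,0,0,0,0],[-2.86,2.64,0,0,0,0,0],[-2.86,2.64,0,0,0,0,0],[-2.86,2.64,0,0,0,0,0],[-2.86,2.64,0,0,0,0,0],[-2.86,2.64,0,0,0,0,0]]'
python3 -m jog '[[-2.86,2.64,0,0,0,0,0],[-2.86,2.64,0,0,0,0,0],[-2.86,2.64,0,0,0,0,0],[-2.86,2.64,0,0,0,0,0],[-2.86,2.64,0,0,0,0,0],[0,0,0,0,0,0,0]]'
python3 go.py 589.7 -229.8 150 1.328
```

```text
clock: 2.0
eef_pos: [328.8, 247.6, 212.3]
eef_rot: [3.141, -0.0, 1.335]
wrist_force: [0.9, 0.3, -0.6]
finger_gap: 1.1
clock: 2.8
eef_pos: [480.7, -24.4, 212.2]
eef_rot: [-3.142, -0.0, 1.335]
wrist_force: [0.2, 1.1, 0.0]
finger_gap: 0.4
clock: 3.4
eef_pos: [575.8, -196.0, 210.7]
eef_rot: [-3.14, 0.0, 1.332]
wrist_force: [0.4, 0.6, -0.5]
finger_gap: 0.6
pos [ 575.8 -196.   210.7] rpy [-3.14   0.     1.332] gap 0.6 F [ 0.4  0.6 -0.5] t 3.4
shift cm [-2.95  2.16  6.07] rotvec [-0.002  0.     0.004]
```

```bash
python3 -m jog '[[-1,0.72,1,0,0,0,0],[-1,0.72,1,0,0,0,0],[-0.95,0.72,1,0,0,0,0],[0,0,2,0,0,0,0],[0,0,1,0,0,0,0],[0,0,0,0,0,0,0]]'
python3 go.py 589.7 -229.8 150 1.328
python3 - <<'E'
from h import *
for n,(u,v,z) in {"top":(340,90,4),"side":(270,215,3)}.items():
    a=C[n]["color"][v:v+150 if n=="top" else v+190,u:u+190 if n=="top" else u+220]; cv2.imwrite(f"pics/{n}1.png",cv2.resize(a,None,fx=z,fy=z,interpolation=cv2.INTER_CUBIC))
E
```

```text
clock: 4.0
eef_pos: [588.6, -226.1, 150.4]
eef_rot: [-3.139, -0.001, 1.335]
wrist_force: [0.0, 1.0, -0.0]
finger_gap: 0.6
pos [ 588.6 -226.1  150.4] rpy [-3.139e+00 -1.000e-03  1.335e+00] gap 0.6 F [ 0.  1. -0.] t 4.0
shift cm [-0.34  0.19  0.04] rotvec [-0.003 -0.001  0.007]
```

View pics/side1.png

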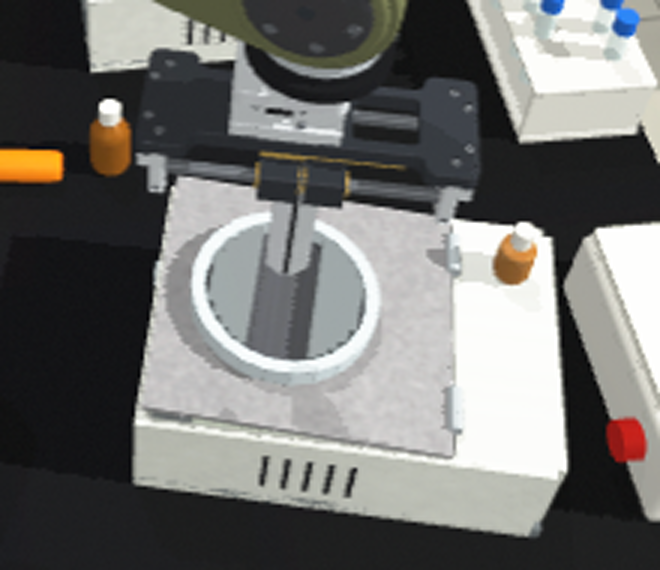

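View pics/top1.png

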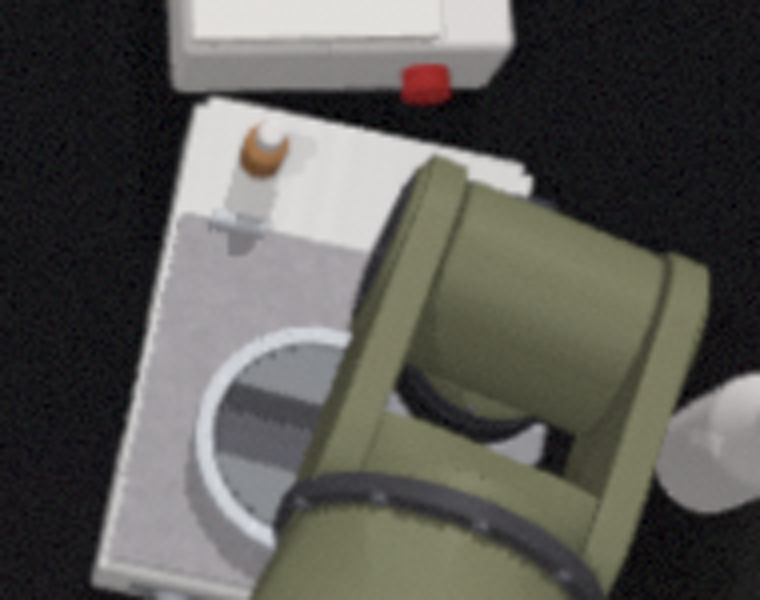

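Side view: the closed tips (crop (287,272)) hang above the far half of the slot; the vial and bottle are clear. I'll check where the TCP projects, and refine the dial centre from the ring.

Run:
```python
from h import *
p=monitor.read_state()["eef_pos"]; print("tcp proj side",(proj("side",p)-[270,215])*3, "seen 287,272")
# ring-only, z free
obs={"top":(350+259/3.8-.4,105+362/3.8-.4),"side":(305+241/4-.4,265+190/4-.4)}
r=least_squares(lambda P:np.concatenate([proj(n,P)[0]-o for n,o in obs.items()]),[597,-200,114.]); print("ring",r.x,r.fun)
# slot centreline & ring in side crop1 at ring top z=114/slot floor, for a pose check
P=(645.4,-212.7,-.243)
for nm,U in {"slot floor front edge":[(-70,-50,101),(-70,50,101)],"rear":[(-30,-50,101),(-30,50,101)],"topfront":[(-70,-50,113),(-70,50,113)],"toprear":[(-30,-50,113),(-30,50,113)]}.items(): print(nm,((proj("side",world(P,U))-[270,215])*3).round().tolist())
```

```text
tcp proj side [[281.24099421 288.17906738]] seen 287,272
ring [ 599.93754323 -200.75493952  108.91324047] [ 0.00031278 -0.03665146 -0.03362008  0.00551909]
slot floor front edge [[242.0, 360.0], [255.0, 233.0]]
rear [[304.0, 368.0], [313.0, 240.0]]
topfront [[243.0, 350.0], [257.0, 223.0]]
toprear [[306.0, 358.0], [315.0, 230.0]]
```

Run:
```python
from h import *
a=C["side"]["color"][265:345,325:405].copy(); a=cv2.resize(a,None,fx=7,fy=7,interpolation=cv2.INTER_CUBIC)
p=monitor.read_state()["eef_pos"]
for k in (p,p+[0,0,20]):
    q=((proj("side",k)[0]-[325,265]+.5)*7).astype(int); cv2.drawMarker(a,tuple(map(int,q)),(0,0,255),0,14,1)
print(p)
cv2.imwrite("pics/side2.png",a)
```

```text
[ 589.57175866 -226.42124296  153.12185991]
```

View pics/side2.png

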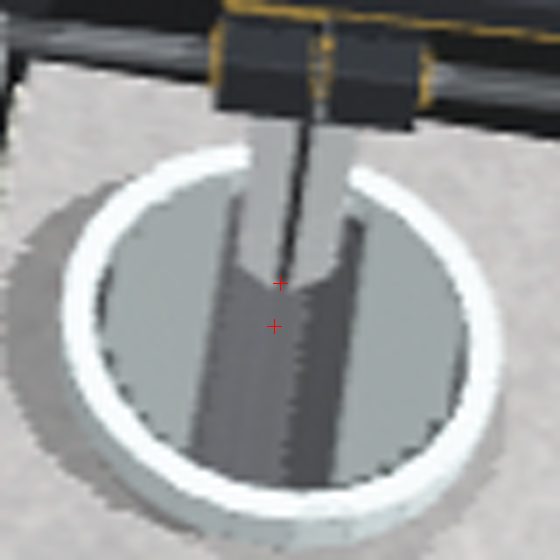

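```bash
python3 -m jog '[[-0.1,0,1,0,0,0,0],[-0.1,0,1,0,0,0,0],[-0.1,0,1,0,0,0,0],[0,0,0,0,0,0,0],[0,0,0,0,0,0,0]]'
python3 go.py 589.7 -229.8 110 1.328
cat > look.py <<'E'
import sys
from h import *
a=C["side"]["color"][260:350,320:410].copy(); a=cv2.resize(a,None,fx=6.5,fy=6.5,interpolation=cv2.INTER_CUBIC)
p=monitor.read_state()["eef_pos"]
for k in (p,p+[0,0,20]):
    q=((proj("side",k)[0]-[320,260]+.5)*6.5); cv2.drawMarker(a,tuple(int(v) for v in q),(0,0,255),0,14,1)
print(p)
cv2.imwrite(sys.argv[1],a)
E
python3 look.py pics/side3.png
```

```text
clock: 4.8
eef_pos: [588.4, -229.4, 121.9]
eef_rot: [-3.141, -0.0, 1.335]
wrist_force: [-0.3, -0.3, 0.0]
finger_gap: 0.4
pos [ 588.4 -229.4  121.9] rpy [-3.141 -0.     1.335] gap 0.4 F [-0.3 -0.3  0. ] t 4.8
shift cm [-0.01  0.13  1.19] rotvec [-0.001 -0.     0.007]
[ 588.77094187 -229.42357428  122.63512509]
```

View pics/side3.png

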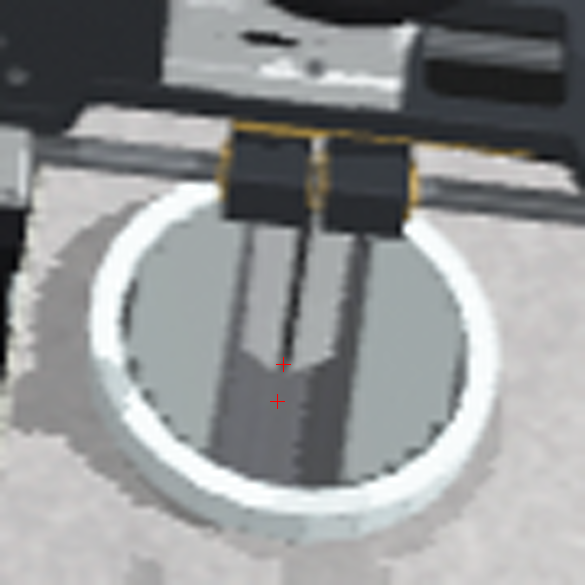

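Side view: the light-grey finger ends at (290,372), inside the slot's width, but about 18 mm above where the reported TCP projects. I'll approach with small steps and use force to find the floor.

```bash
python3 -m jog '[[0,0.1,0.5,0,0,0,0],[0,0,0.5,0,0,0,0],[0,0,0,0,0,0,0],[0,0,0,0,0,0,0]]'
python3 -m jog '[[0,0,0.3,0,0,0,0],[0,0,0,0,0,0,0],[0,0,0,0,0,0,0]]'
python3 -m jog '[[0,0,0.3,0,0,0,0],[0,0,0,0,0,0,0],[0,0,0,0,0,0,0]]'
python3 -m jog '[[0,0,0.2,0,0,0,0],[0,0,0,0,0,0,0],[0,0,0,0,0,0,0]]'
python3 look.py pics/side4.png
```

```text
clock: 5.3
eef_pos: [589.5, -229.6, 112.1]
eef_rot: [-3.141, -0.0, 1.335]
wrist_force: [0.1, -0.2, -0.2]
finger_gap: 1.0
clock: 5.6
eef_pos: [589.5, -229.6, 109.2]
eef_rot: [-3.142, -0.0, 1.335]
wrist_force: [-0.2, 0.1, -0.7]
finger_gap: 0.4
clock: 5.9
eef_pos: [589.5, -229.6, 106.2]
eef_rot: [-3.141, 0.0, 1.335]
wrist_force: [-0.5, 0.4, -0.6]
finger_gap: 0.8
clock: 6.2
eef_pos: [589.5, -229.6, 104.2]
eef_rot: [-3.142, -0.0, 1.335]
wrist_force: [0.4, -0.4, 0.1]
finger_gap: 0.8
[ 589.54167969 -229.60471622  104.28811351]
```

View pics/side4.png

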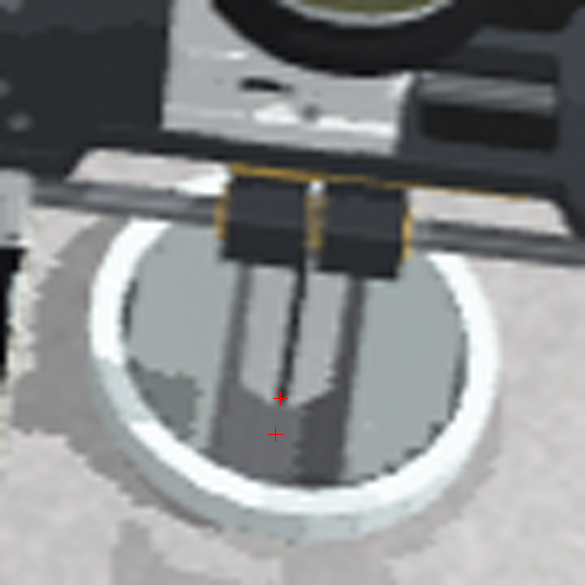

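```bash
for i in 1; do python3 -m jog '[[0,0,0.2,0,0,0,0],[0,0,0,0,0,0,0]]'
python3 -m jog '[[0,0,0.2,0,0,0,0],[0,0,0,0,0,0,0]]'
python3 -m jog '[[0,0,0.2,0,0,0,0],[0,0,0,0,0,0,0]]'; done
```

```text
clock: 6.5
eef_pos: [589.4, -229.5, 101.9]
eef_rot: [-3.141, -0.0, 1.335]
wrist_force: [0.2, 0.8, 0.3]
finger_gap: 0.2
clock: 6.7
eef_pos: [589.4, -229.5, 99.9]
eef_rot: [-3.141, -0.0, 1.335]
wrist_force: [-0.1, -0.1, 0.4]
finger_gap: 0.6
clock: 6.9
eef_pos: [589.4, -229.5, 97.9]
eef_rot: [-3.141, -0.0, 1.335]
wrist_force: [-0.5, 0.3, 0.5]
finger_gap: 0.2
```

```bash
python3 -m jog '[[0,0,0.2,0,0,0,0],[0,0,0,0,0,0,0]]'
python3 -m jog '[[0,0,0.2,0,0,0,0],[0,0,0,0,0,0,0]]'
python3 -m jog '[[0,0,0.2,0,0,0,0],[0,0,0,0,0,0,0]]'
python3 look.py pics/side5.png
```

```text
clock: 7.1
eef_pos: [589.4, -229.5, 95.9]
eef_rot: [-3.141, -0.0, 1.335]
wrist_force: [-0.5, 0.5, 0.3]
finger_gap: 1.1
clock: 7.3
eef_pos: [589.4, -229.5, 94.0]
eef_rot: [-3.141, -0.0, 1.335]
wrist_force: [1.4, -0.2, 0.2]
finger_gap: 0.5
clock: 7.5
eef_pos: [589.4, -229.5, 92.0]
eef_rot: [-3.141, -0.0, 1.335]
wrist_force: [-0.7, 0.7, 0.5]
finger_gap: 0.6
[ 589.51905713 -229.59948422   92.22085624]
```

View pics/side5.png

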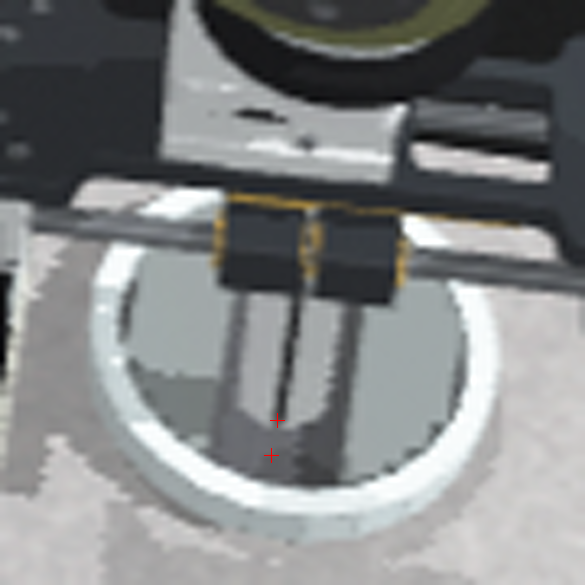

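The visible tip is consistently about 18 mm above the reported TCP and there is still no contact. I continue in small steps.

```bash
python3 -m jog '[[0,0,0.2,0,0,0,0],[0,0,0.1,0,0,0,0],[0,0,0,0,0,0,0]]'
python3 -m jog '[[0,0,0.2,0,0,0,0],[0,0,0,0,0,0,0]]'
python3 -m jog '[[0,0,0.2,0,0,0,0],[0,0,0,0,0,0,0]]'
python3 -m jog '[[0,0,0.2,0,0,0,0],[0,0,0,0,0,0,0]]'
```

```text
clock: 7.9
eef_pos: [589.4, -229.5, 89.0]
eef_rot: [-3.141, -0.0, 1.335]
wrist_force: [-0.0, -0.5, -0.4]
finger_gap: 0.8
clock: 8.1
eef_pos: [589.4, -229.5, 87.0]
eef_rot: [-3.141, -0.0, 1.335]
wrist_force: [0.9, -0.2, -0.4]
finger_gap: 0.4
clock: 8.3
eef_pos: [589.4, -229.5, 84.9]
eef_rot: [-3.141, -0.0, 1.335]
wrist_force: [0.6, 0.2, -1.0]
finger_gap: 0.5
clock: 8.5
eef_pos: [589.4, -229.5, 82.9]
eef_rot: [-3.141, -0.0, 1.335]
wrist_force: [0.6, 0.2, 0.2]
finger_gap: 0.5
```

```bash
python3 -m jog '[[0,0,0.1,0,0,0,0],[0,0,0,0,0,0,0]]'
python3 -m jog '[[0,0,0.1,0,0,0,0],[0,0,0,0,0,0,0]]'
python3 -m jog '[[0,0,0.1,0,0,0,0],[0,0,0,0,0,0,0]]'
python3 look.py pics/side6.png
```

```text
clock: 8.7
eef_pos: [589.5, -229.6, 82.1]
eef_rot: [-3.141, -0.0, 1.335]
wrist_force: [-0.9, 0.3, 0.2]
finger_gap: 0.7
clock: 8.9
eef_pos: [589.5, -229.5, 81.1]
eef_rot: [-3.141, -0.0, 1.335]
wrist_force: [-0.1, -0.8, -0.2]
finger_gap: 0.3
clock: 9.1
eef_pos: [589.5, -229.6, 80.1]
eef_rot: [-3.141, -0.0, 1.335]
wrist_force: [0.0, -0.0, 0.6]
finger_gap: 0.7
[ 589.53934979 -229.57197242   80.24735656]
```

View pics/side6.png

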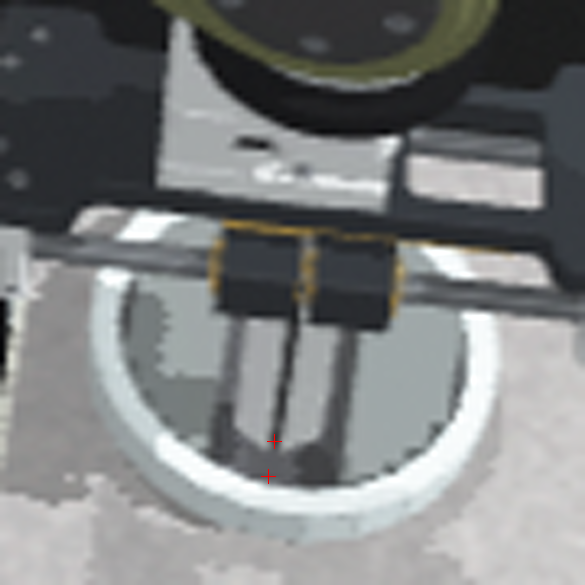

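```bash
python3 -m jog '[[0,0,0.1,0,0,0,0],[0,0,0,0,0,0,0]]'
python3 -m jog '[[0,0,0.1,0,0,0,0],[0,0,0,0,0,0,0]]'
python3 -m jog '[[0,0,0.1,0,0,0,0],[0,0,0,0,0,0,0]]'
python3 -m jog '[[0,0,0.1,0,0,0,0],[0,0,0,0,0,0,0]]'
```

```text
clock: 9.4
eef_pos: [589.5, -229.6, 79.1]
eef_rot: [-3.141, -0.0, 1.335]
wrist_force: [-0.2, 0.0, -0.5]
finger_gap: 0.4
clock: 9.6
eef_pos: [589.5, -229.6, 78.1]
eef_rot: [-3.141, -0.0, 1.335]
wrist_force: [-0.8, -1.1, 0.1]
finger_gap: 0.7
clock: 9.8
eef_pos: [589.5, -229.5, 77.1]
eef_rot: [-3.141, -0.0, 1.335]
wrist_force: [0.4, 0.1, 0.6]
finger_gap: 0.3
clock: 10.0
eef_pos: [589.5, -229.6, 76.1]
eef_rot: [-3.141, -0.0, 1.335]
wrist_force: [0.7, -0.1, -0.6]
finger_gap: 0.4
```

```bash
python3 - <<'E'
from h import *
a=C["side"]["color"][225:385,290:480]; cv2.imwrite("pics/side7.png",cv2.resize(a,None,fx=4,fy=4,interpolation=cv2.INTER_CUBIC))
print(monitor.read_state()["wrist_force"])
E
python3 look.py pics/side7b.png
```

```text
[ 0.05369316  0.47655743 -0.35839692]
[ 589.56614574 -229.58208338   76.3092202 ]
```

View pics/side7.png

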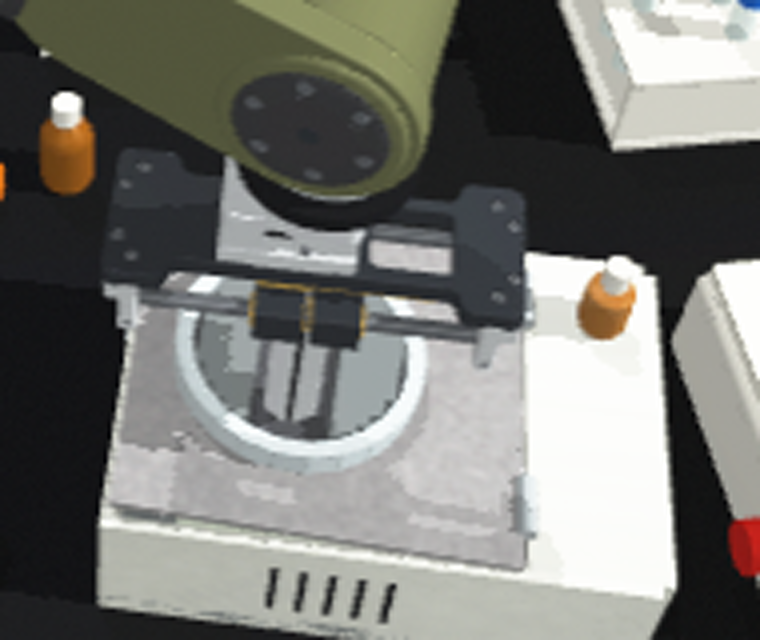

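View pics/side7b.png

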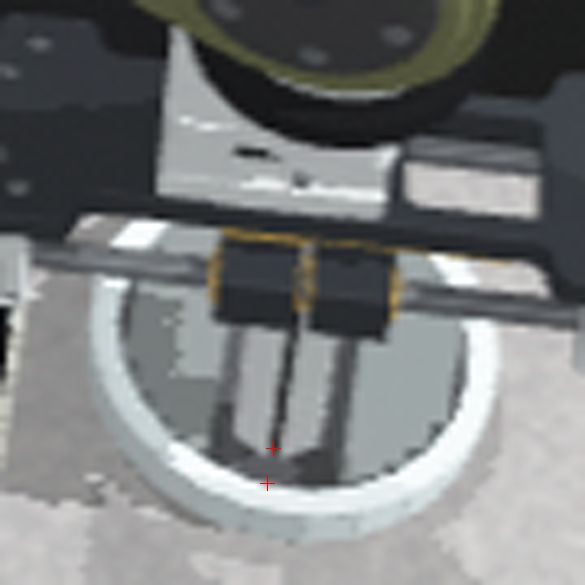

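No contact yet: the ring hasn't moved and force is about 0. The shadow is meeting the tip at (275,462). Continuing.

```bash
python3 -m jog '[[0,0,0.1,0,0,0,0],[0,0,0.05,0,0,0,0]]'
python3 -m jog '[[0,0,0.1,0,0,0,0],[0,0,0.05,0,0,0,0]]'
python3 -m jog '[[0,0,0.1,0,0,0,0],[0,0,0.05,0,0,0,0]]'
python3 look.py pics/side8.png
```

```text
clock: 10.4
eef_pos: [589.5, -229.5, 74.6]
eef_rot: [-3.141, -0.0, 1.335]
wrist_force: [-0.1, -0.4, 0.1]
finger_gap: 0.6
clock: 10.6
eef_pos: [589.5, -229.6, 73.1]
eef_rot: [-3.141, -0.0, 1.335]
wrist_force: [-0.8, 0.6, 0.1]
finger_gap: 0.8
clock: 10.8
eef_pos: [589.5, -229.6, 71.6]
eef_rot: [-3.142, 0.0, 1.335]
wrist_force: [0.5, 0.1, 0.6]
finger_gap: 0.6
[ 589.48299873 -229.5612786    71.63344982]
```

View pics/side8.png

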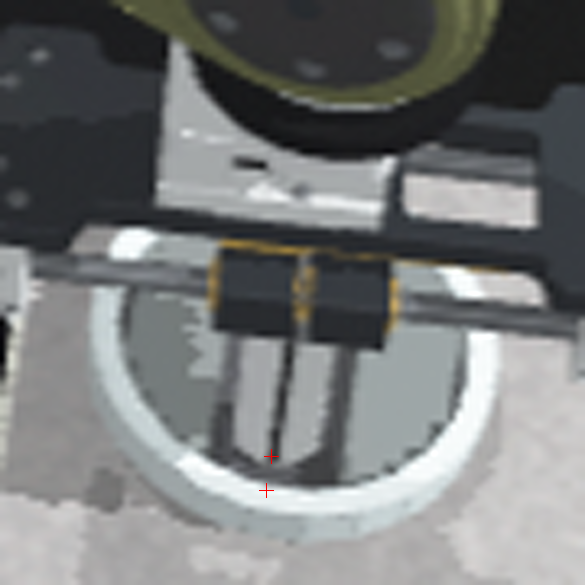

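Run:
```python
from h import *
P=(645.4,-212.7,-.243)
def ray(px,z):
    px=np.array(px)/6.5-.5+[320,260]
    return least_squares(lambda q:proj("side",[q[0],q[1],z])[0]-px,[590,-230]).x
for z in(90,95,101,107,113,120):
    w=ray((275,470),z); d=w-world(P,[-50,0,0])[0,:2]; c,s=np.cos(P[2]),np.sin(P[2])
    print(z,w.round(1),"off axis unit",(c*d[0]+s*d[1]).round(1),(-s*d[0]+c*d[1]).round(1))
# slot floor end marks in look coords
for U in [(-50,-30,101),(-50,-40,101),(-50,-53,101),(-50,-53.5,114),(-50,-61.5,114),(-50,0,101),(-50,53.5,114),(-50,-61.5,101)]:
    print(U,((proj("side",world(P,U))[0]-[320,260]+.5)*6.5).round())
s=monitor.read_state(); print(s["joints"],s["effort"],s["moment"])
```

```text
90 [ 590.  -233.2] off axis unit 1.2 -33.2
95 [ 589.1 -236.1] off axis unit 1.0 -36.2
101 [ 588.1 -239.6] off axis unit 0.8 -39.9
107 [ 587. -243.] off axis unit 0.6 -43.5
113 [ 585.9 -246.5] off axis unit 0.4 -47.1
120 [ 584.7 -250.5] off axis unit 0.2 -51.3
(-50, -30, 101) [275. 441.]
(-50, -40, 101) [272. 470.]
(-50, -53, 101) [269. 508.]
(-50, -53.5, 114) [272. 487.]
(-50, -61.5, 114) [270. 511.]
(-50, 0, 101) [282. 357.]
(-50, 53.5, 114) [299. 191.]
(-50, -61.5, 101) [267. 534.]
[-4.29238709e-01  5.73514530e-01  1.37218910e+00 -1.37714641e-05
  1.19586206e+00 -1.93270871e-01] [-1.26333627e-03 -6.61811256e+01 -3.33917499e+01  6.48548361e-02
  2.73123389e-02 -3.65790811e-05] [-0.04648789  0.10768207  0.00173561]
```

Run:
```python
from h import *
import numpy as np
p=np.array([176.5,520.8,171.8]); 
ty=np.array([np.sin(2.815),-np.cos(2.815),0])
for n in("top","side"):
    im=cv2.imread(f"pics/{n}0.png")
    u,v=proj(n,p)[0].astype(int); x0,y0=max(0,u-70),max(0,v-60)
    z=5; a=cv2.resize(im[y0:y0+115,x0:x0+140],None,fx=z,fy=z,interpolation=cv2.INTER_CUBIC)
    for P,c in((p,(0,0,255)),(p+ty*47,(0,255,0)),(p-ty*47,(255,0,0)),(p+[0,0,18.8],(255,0,255))):
        q=(proj(n,P)[0]-[x0,y0]+.5)*z; cv2.drawMarker(a,tuple(int(t) for t in q),c,0,16,2)
    cv2.imwrite(f"pics/start_{n}.png",a)
for P in ([0,0,0],[0,0,100]): print(proj("top",P),proj("side",P))
a=C["top"]["color"][90:390,300:560];cv2.imwrite("pics/top8.png",cv2.resize(a,None,fx=2,fy=2))
```

```text
[[330.25397073 472.04391785]] [[ 94.2291964  286.41319548]]
[[330.11279675 487.34408756]] [[ 77.83840265 259.21851306]]
```

View pics/start_top.png

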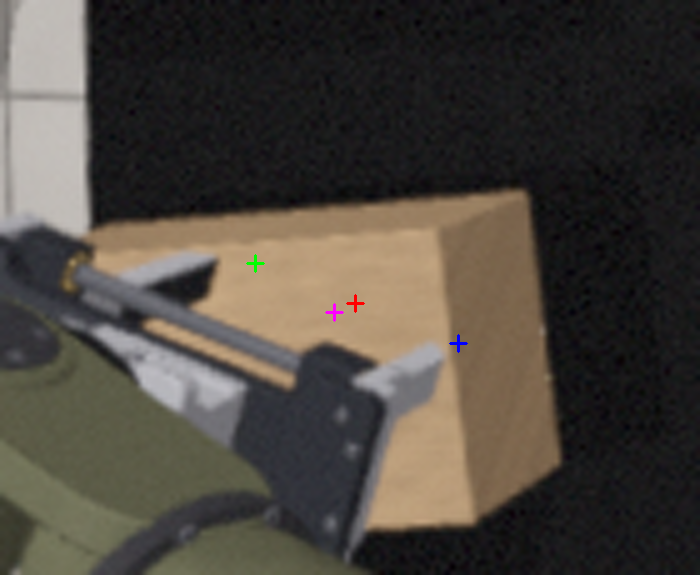

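View pics/start_side.png

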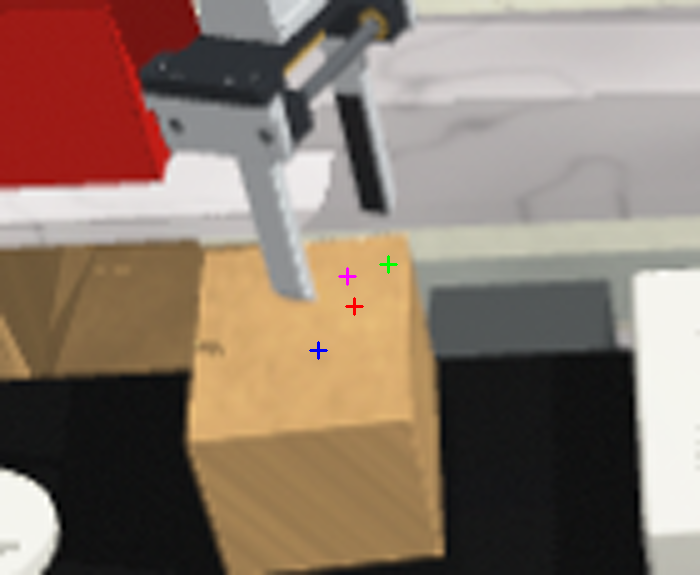

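View pics/top8.png

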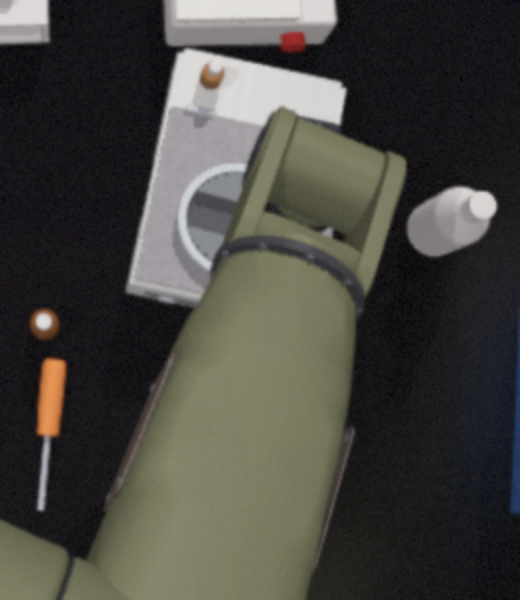

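Run:
```python
from h import *
p=np.array([176.5,520.8,171.8]); O={}
for n in("top","side"):
    u,v=proj(n,p)[0].astype(int); O[n]=np.array([max(0,u-70),max(0,v-60)])
px={"near":{"top":(437,350),"side":(295,298)},"far":{"top":(212,263),"side":(378,211)}}
for k,d in px.items():
    r=least_squares(lambda P:np.concatenate([proj(n,P)[0]-(np.array(q)/5-.5+O[n]) for n,q in d.items()]),p); print(k,r.x.round(1),r.fun.round(1))
print(p+47*np.array([np.sin(2.815),-np.cos(2.815),0]),p-47*np.array([np.sin(2.815),-np.cos(2.815),0]))
```

```text
near [164.1 467.6 209.6] [ 0.2  1.6  2.2 -0.2]
far [195.9 566.6 205.1] [ 0.1  0.9  1.3 -0.1]
[191.57843    565.31562589 171.8       ] [161.42157    476.28437411 171.8       ]
```

The start pictures show the real fingertips about 33 mm above the reported TCP, with xy nearly right. So the tips are at z of about 103–105, just above the floor, and about 39 mm off axis. I shift 0.8 cm towards the axis and keep descending.

```bash
python3 -m jog '[[0.4,0,0,0,0,0,0],[0.4,0,0,0,0,0,0],[0,0,0.1,0,0,0,0]]'
python3 -m jog '[[0,0,0.1,0,0,0,0],[0,0,0.05,0,0,0,0]]'
python3 -m jog '[[0,0,0.1,0,0,0,0],[0,0,0.05,0,0,0,0]]'
python3 -m jog '[[0,0,0.1,0,0,0,0],[0,0,0.05,0,0,0,0]]'
```

```text
clock: 11.5
eef_pos: [591.6, -221.2, 70.9]
eef_rot: [3.141, -0.0, 1.335]
wrist_force: [0.2, -0.1, 0.4]
finger_gap: 0.3
clock: 11.7
eef_pos: [591.3, -221.8, 69.1]
eef_rot: [-3.141, -0.0, 1.335]
wrist_force: [-0.4, -0.5, 0.3]
finger_gap: 0.2
clock: 11.9
eef_pos: [591.3, -221.8, 67.7]
eef_rot: [-3.141, -0.0, 1.335]
wrist_force: [-0.3, 0.6, 0.7]
finger_gap: 0.6
clock: 12.1
eef_pos: [591.3, -221.9, 66.3]
eef_rot: [-3.141, 0.0, 1.335]
wrist_force: [-1.0, 0.2, 2.0]
finger_gap: 0.4
```

Contact starts (2 N). I press on and watch the force.

```bash
python3 -m jog '[[0,0,0.1,0,0,0,0],[0,0,0.05,0,0,0,0]]'
python3 -m jog '[[0,0,0.1,0,0,0,0],[0,0,0.05,0,0,0,0]]'
python3 look.py pics/side9.png
```

```text
clock: 12.3
eef_pos: [591.3, -221.8, 64.8]
eef_rot: [-3.141, 0.0, 1.335]
wrist_force: [-3.3, 0.2, 5.0]
finger_gap: 0.6
clock: 12.5
eef_pos: [591.3, -221.9, 63.3]
eef_rot: [-3.141, 0.0, 1.335]
wrist_force: [-3.5, 0.5, 5.5]
finger_gap: 0.4
[ 591.32700887 -221.84952576   63.3517865 ]
```

View pics/side9.png

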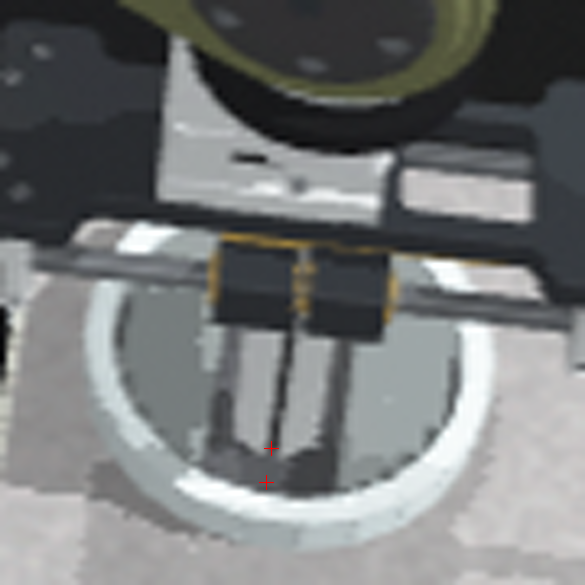

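The ring moved down with the tip at (272,458), still inside the slot. The hatch is closing; I continue.

```bash
python3 -m jog '[[0,0,0.1,0,0,0,0],[0,0,0.1,0,0,0,0]]'
python3 -m jog '[[0,0,0.1,0,0,0,0],[0,0,0.05,0,0,0,0]]'
python3 -m jog '[[0,0,0.05,0,0,0,0],[0,0,0,0,0,0,0]]'
python3 -m jog '[[0,0,0.05,0,0,0,0],[0,0,0,0,0,0,0]]'
```

```text
clock: 12.8
eef_pos: [591.4, -221.9, 61.6]
eef_rot: [3.141, 0.0, 1.335]
wrist_force: [-4.0, 0.4, 7.2]
finger_gap: 0.3
clock: 13.0
eef_pos: [591.8, -222.0, 60.8]
eef_rot: [3.14, 0.0, 1.335]
wrist_force: [-5.5, 1.3, 15.4]
finger_gap: 0.4
clock: 13.2
eef_pos: [592.1, -222.1, 60.9]
eef_rot: [3.139, 0.0, 1.335]
wrist_force: [-5.2, 1.0, 14.8]
finger_gap: 0.4
clock: 13.4
eef_pos: [592.3, -222.2, 60.8]
eef_rot: [3.138, 0.001, 1.335]
wrist_force: [-4.9, 1.2, 17.9]
finger_gap: 0.3
```

Hatch is at its hard stop (z stopped, 18 N). Now the swing, with turn and shift together.

```bash
python3 -m jog '[[0.02,-0.3,0,0,0,0.1,0],[0.02,-0.3,0,0,0,0.1,0],[0.02,-0.3,0,0,0,0.1,0],[0,0,0,0,0,0,0]]'
python3 -m jog '[[0.02,-0.3,0,0,0,0.1,0],[0.02,-0.3,0,0,0,0.1,0],[0.02,-0.3,0,0,0,0.1,0],[0,0,0,0,0,0,0]]'
python3 look.py pics/side10.png
```

```text
clock: 13.8
eef_pos: [585.0, -218.8, 60.9]
eef_rot: [3.136, -0.001, 1.031]
wrist_force: [2.0, -0.7, 14.1]
finger_gap: 0.2
clock: 14.2
eef_pos: [578.3, -213.0, 60.9]
eef_rot: [3.136, -0.003, 0.731]
wrist_force: [3.4, -0.1, 12.9]
finger_gap: 0.3
[ 578.28766644 -212.98174658   60.85761142]
```

View pics/side10.png

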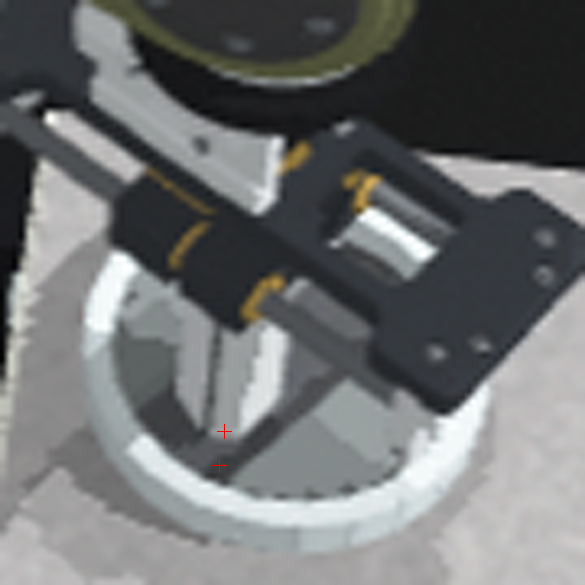

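The dial has turned: its slot now runs diagonally, with its edge from (340,375) to (240,470), and the hatch is down at 13 N. Continuing.

```bash
python3 -m jog '[[0.02,-0.3,0.02,0,0,0.1,0],[0.02,-0.3,0.02,0,0,0.1,0],[0.02,-0.3,0.02,0,0,0.1,0],[0,0,0,0,0,0,0]]'
python3 -m jog '[[0.02,-0.3,0,0,0,0.1,0],[0.02,-0.3,0,0,0,0.1,0],[0.02,-0.3,0,0,0,0.1,0],[0,0,0,0,0,0,0]]'
python3 look.py pics/side11.png
```

```text
clock: 14.7
eef_pos: [574.2, -205.6, 60.8]
eef_rot: [3.136, -0.006, 0.431]
wrist_force: [5.4, 0.3, 16.0]
finger_gap: 0.6
clock: 15.1
eef_pos: [572.0, -197.1, 60.8]
eef_rot: [3.138, -0.008, 0.131]
wrist_force: [5.8, -1.7, 15.6]
finger_gap: 0.4
[ 571.93616792 -197.07865033   60.8154136 ]
```

View pics/side11.png

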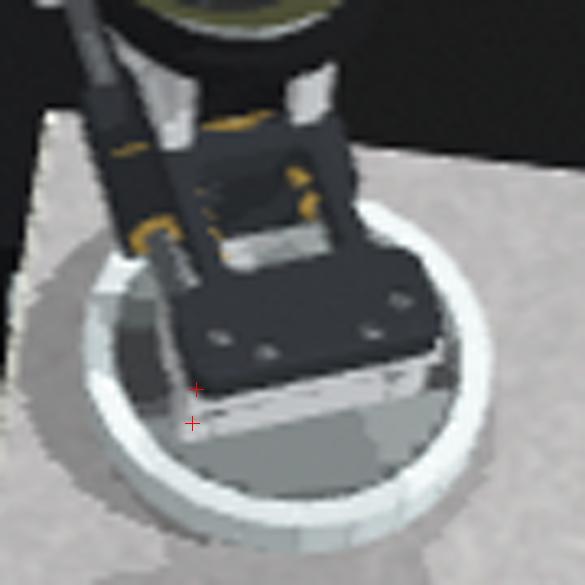

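```bash
python3 -m jog '[[0.02,-0.3,0,0,0,0.1,0],[0.02,-0.3,0,0,0,0.1,0],[0.02,-0.3,0,0,0,0.1,0],[0,0,0,0,0,0,0]]'
python3 -m jog '[[0.02,-0.3,0.03,0,0,0.1,0],[0.02,-0.3,0,0,0,0.1,0],[0,0,0,0,0,0,0]]'
python3 look.py pics/side12.png
```

```text
clock: 15.6
eef_pos: [572.1, -188.6, 60.8]
eef_rot: [3.139, -0.008, -0.169]
wrist_force: [5.5, -3.0, 15.6]
finger_gap: 0.2
clock: 15.9
eef_pos: [571.8, -184.9, 60.7]
eef_rot: [3.137, -0.005, -0.369]
wrist_force: [-10.4, -17.7, 22.1]
finger_gap: 0.6
[ 571.814499   -184.97902777   60.69190025]
```

View pics/side12.png

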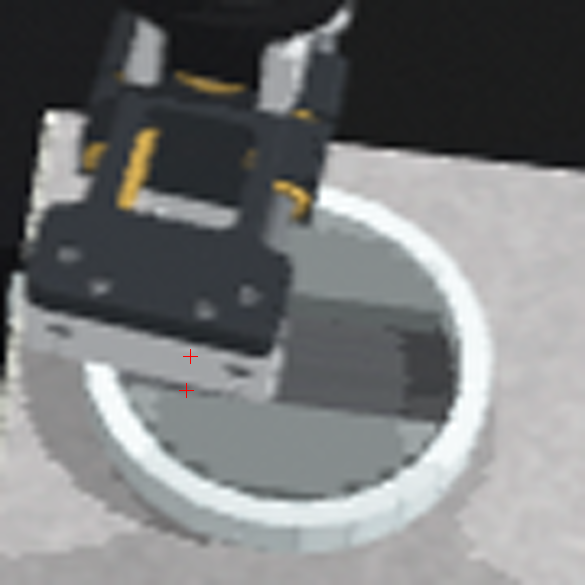

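The slot now runs front to rear (edges (300,295)–(450,320) and (290,400)–(450,420)) and the lateral force jumped to 18 N, which suggests the stop. I compare with the slot angle predicted for locked.

```bash
python3 - <<'E'
from h import *
P=(645.4,-212.7,-.243)
for a in (1.35,1.45,1.571):
    o=[]
    for s in(-20,20):
        for l in(5,45):
            # slot dir rotated clockwise from +y by a -> (sin a, cos a)
            d=np.array([np.sin(a),np.cos(a)]);n=np.array([np.cos(a),-np.sin(a)])
            q=d*l+n*s; o.append(((proj("side",world(P,[-50+q[0],q[1],106]))[0]-[320,260]+.5)*6.5).round().tolist())
    print(a,o, [round((o[i+1][1]-o[i][1])/(o[i+1][0]-o[i][0]),3) for i in(0,2)])
E
python3 -m jog '[[0.01,-0.1,0,0,0,0.03,0],[0.01,-0.1,0,0,0,0.03,0],[0,0,0,0,0,0,0]]'
```

```text
1.35 [[290.0, 292.0], [418.0, 284.0], [310.0, 403.0], [441.0, 394.0]] [-0.062, -0.069]
1.45 [[297.0, 293.0], [426.0, 296.0], [303.0, 405.0], [437.0, 407.0]] [0.023, 0.015]
1.571 [[305.0, 295.0], [434.0, 311.0], [295.0, 406.0], [429.0, 422.0]] [0.124, 0.119]
clock: 16.4
eef_pos: [571.4, -184.7, 60.6]
eef_rot: [3.135, -0.004, -0.427]
wrist_force: [-19.4, -26.2, 25.7]
finger_gap: 0.4
```

Observed slopes of 0.13–0.17 match 1.57, and pushing further only raised the force, so the dial is at its stop. I unload sideways a little, then downwards, then lift out.

```bash
python3 -m jog '[[0,0.1,0,0,0,0,0],[0,0.1,0,0,0,0,0],[0,0,0,0,0,0,0]]'
python3 -m jog '[[0,0,-0.1,0,0,0,0],[0,0,-0.05,0,0,0,0],[0,0,0,0,0,0,0]]'
```

```text
clock: 16.7
eef_pos: [571.2, -185.0, 60.6]
eef_rot: [3.137, -0.004, -0.426]
wrist_force: [-15.0, -15.9, 25.0]
finger_gap: 0.5
clock: 17.0
eef_pos: [571.0, -185.0, 60.8]
eef_rot: [3.137, -0.003, -0.426]
wrist_force: [-9.4, -18.5, 13.4]
finger_gap: 0.5
```

```bash
python3 -m jog '[[0,0.1,-0.05,0,0,0,0],[0,0.1,-0.05,0,0,0,0],[0,0,0,0,0,0,0]]'
python3 -m jog '[[0,0.1,-0.1,0,0,0,0],[0,0.05,-0.05,0,0,0,0],[0,0,0,0,0,0,0]]'
```

```text
clock: 17.3
eef_pos: [570.6, -185.3, 61.2]
eef_rot: [3.14, -0.003, -0.426]
wrist_force: [-2.0, -10.2, 6.8]
finger_gap: 0.8
clock: 17.6
eef_pos: [570.4, -185.6, 62.5]
eef_rot: [3.141, -0.003, -0.425]
wrist_force: [2.2, -6.8, 4.8]
finger_gap: 0.7
```

```bash
python3 -m jog '[[0,0.1,-0.05,0,0,0,0],[0,0.1,-0.05,0,0,0,0],[0,0,0,0,0,0,0]]'
python3 -m jog '[[0,0.1,-0.1,0,0,0,0],[0,0,-0.1,0,0,0,0],[0,0,0,0,0,0,0]]'
```

```text
clock: 17.9
eef_pos: [568.9, -186.4, 62.9]
eef_rot: [-3.141, -0.0, -0.425]
wrist_force: [1.9, -0.3, 3.8]
finger_gap: 0.8
clock: 18.2
eef_pos: [568.1, -187.3, 64.6]
eef_rot: [3.142, 0.001, -0.425]
wrist_force: [-0.1, 0.8, 0.3]
finger_gap: 0.5
```

Free of contact at 64.6, below the ajar floor height (≥66.5), so the hatch is being held. Lifting clear.

```bash
python3 -m jog '[[0,0,-0.5,0,0,0,0],[0,0,-1,0,0,0,0],[0,0,-2,0,0,0,0],[0,0,-3,0,0,0,0],[0,0,-4,0,0,0,0],[0,0,-4,0,0,0,0],[0,0,0,0,0,0,0]]'
python3 go.py 380 0 210 -0.4
```

```text
clock: 18.9
eef_pos: [570.2, -188.1, 216.7]
eef_rot: [-3.141, -0.01, -0.425]
wrist_force: [0.6, -0.3, 0.2]
finger_gap: 0.4
pos [ 570.2 -188.1  216.7] rpy [-3.141 -0.01  -0.425] gap 0.4 F [ 0.6 -0.3  0.2] t 18.9
shift cm [-25.09  -9.29   0.43] rotvec [-0.    -0.01  -0.025]
```

```bash
python3 -m jog '[[-3,-1.1,0,0,0,0,0],[-3,-1.1,0,0,0,0,0],[-3,-1.1,0,0,0,0,0],[-3,-1.1,0,0,0,0,0],[-3,-1.1,0,0,0,0,0],[-3,-1.1,0,0,0,0,0],[-3,-1.1,0,0,0,0,0],[0,0,0,0,0,0,0]]'
python3 - <<'E'
from h import *
for n in C: cv2.imwrite(f"pics/{n}_end.png",C[n]["color"])
a=C["side"]["color"][265:405,305:475]; cv2.imwrite("pics/sidec_end.png",cv2.resize(a,None,fx=4,fy=4,interpolation=cv2.INTER_CUBIC))
E
```

```text
clock: 19.7
eef_pos: [407.2, -29.0, 210.5]
eef_rot: [-3.141, -0.001, -0.423]
wrist_force: [0.6, -0.4, -0.1]
finger_gap: 0.6
```

View pics/sidec_end.png

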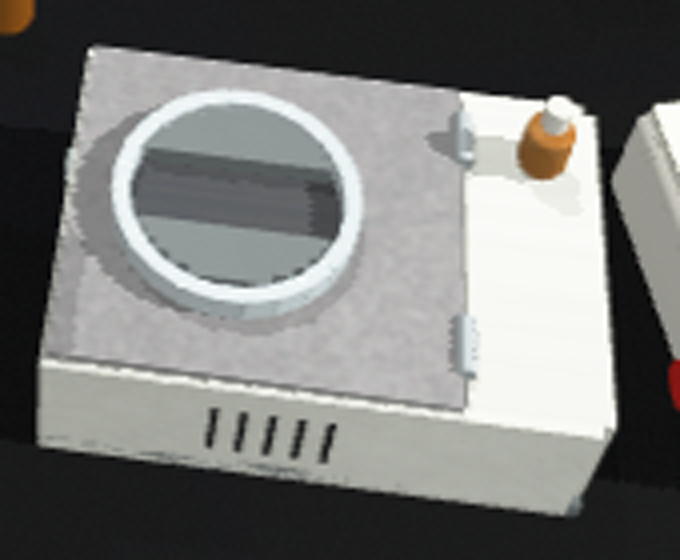

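View pics/top_end.png

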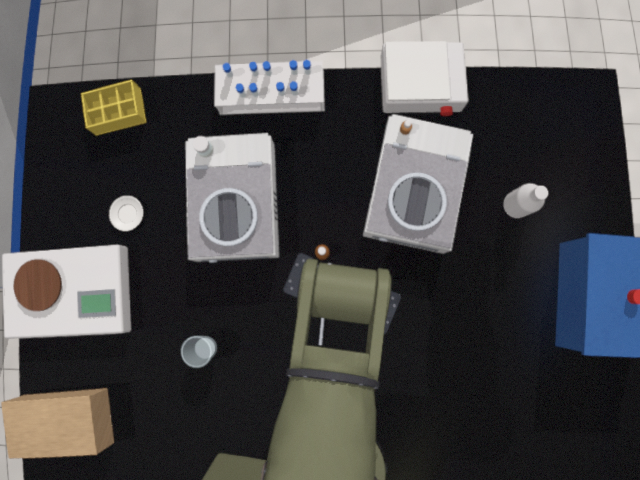

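View pics/side_end.png

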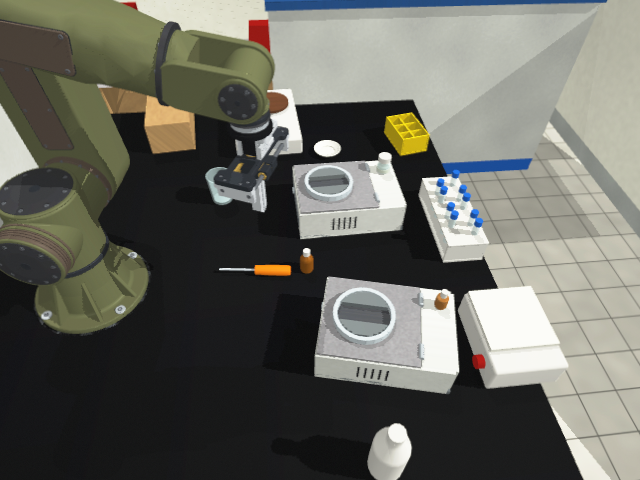

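The right-hand unit's hatch front corner has dropped (crop (97,36) to (92,46)) and the gap along the front is gone. Its slot runs front to rear, about (190,160)–(320,175) along its upper edge. The left-hand unit, vial, jar, bottle, beaker, dish, screwdriver and wash bottle are at the same pixels as before, and the arm is clear.

Run:
```python
from cell import order, monitor
s=monitor.read_state(); print(s["clock"],s["wrist_force"].round(1)); print(order.sign_off())
```

```text
19.8 [-0.2  0.2  0.2]
the job is handed in; nothing more can be done
None
```

The hatch on the ajar unit (the right-hand one) is shut and its dial is turned to the stop. I handed the job in at 19.8 s.

**What I did:** I set the closed fingertips in the dial slot and pressed the hatch to its hard stop at about 18 N. I then swung the dial clockwise while keeping 13–26 N on it. At the stop the sideways force rose to about 26 N with no further movement. I unloaded, lifted out and moved clear.

**Last checks:**
- **Hatch:** in the final pictures it stays down with the front gap closed. The fingers also came free about 2 mm lower than where they had first touched it ajar.
- **Dial:** the slot runs front to rear. Its edge angles matched the locked position (about 1.57 rad) when I compared them at the stop.
- **Everything else:** the other unit and all the labware look unmoved, and the wrist force is about 0.

**Disagreement:** the reported tool position lay about 30 mm below the fingertips seen in the pictures. I found the slot floor by force instead of by that reading, and contact came with the reported height 35 mm below where I expected it.

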